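# Hang the hooked slide rack on the drip rail

## Task

Two steel racks of glass slides stand on the bench. Take the one that has a hook sticking out at its top, lift the hook over the raised front lip of the drip rail and lower it until the hook is fully seated in the channel behind the lip, then let go so that the rack hangs from the rail. Leave the other rack, which has no hook, where it stands.

Things in the scene. Friction and masses are not known exactly. Their poses are not given: they have to be found in the camera images.
- hook_rack_mid (a point): Rack to hang, steel with glass slides, 48 x 80 x 140 mm, 0.25 kg, upright. Point: on its centre line, 70 mm above its underside; x to its hook side (within 25 degrees of straight away from the robot), z up. Grip tab on top, grey, 22 (x) x 14 (y) x 38 mm, over the centre of mass; tab centre is at x +2, z +51 mm from this point; pinch its 14 mm (along y). Deck round the tab: top at z +32 mm.
- hook_tip (a point): Lower end of the hook's tooth on that rack, at x +47, z +8 mm from hook_rack_mid, same axes. Tooth 6 mm thick (x), 24 mm wide (y), reaching 18 mm below a flat arm from the deck. Free gap between tooth and the rack's foot tray, for the 4 mm lip: 20 mm, from x +24 to +44 mm of hook_rack_mid (middle +34 mm).
- rail_lip (a point): Fixed aluminium rail on the bench. Point: mid-length on top of its front lip, 119 mm up; y along the rail, x over the channel (away from the robot, within 20 degrees). Lip 4 mm thick; channel from x 2 to 32 mm, floor 14 mm below the point; back wall and end cheeks (y +-90 mm) 9 mm above it. Hung rack is on the robot's side, underside 27 mm above the bench; let go, it leans about 10 degrees on the skirt.
- plain_rack_mid (a point): The rack without a hook, to be left standing: same size, tab and deck as the other. Point: on its centre line, 70 mm above its underside. (Not to be touched either: a tall oven fills the left of the bench, from y = 0.27 m leftwards and from x = 0.47 m back; swing in from the start in front of it.)
There are look-alikes about, which are no part of the job. Leave any yellow look-alike of the part that bears hook_rack_mid alone.

How it is judged (in metres and radians):
At the end, for the whole second after the job is handed in: The hooked rack hangs from the rail: the tip of its tooth is in the channel between lip and back wall, between the end cheeks, at most 6 mm above the channel floor, and the rack is within 15 degrees of upright (x of hook_tip in the frame of rail_lip between 0.002 and 0.032 m and y of hook_tip in the frame of rail_lip between -0.085 and 0.085 m and z of hook_tip in the frame of rail_lip between -0.022 and -0.008 m and angle between hook_rack_mid's own z axis and vertical below 0.27 rad); the robot touches nothing.
It fails at once if the rack without a hook was moved by more than 30 mm (distance of plain_rack_mid from where it was at the start of the episode above 0.03 m).
It also fails if it takes over 43 s, if anything falls off the work surface, if the arm or the gripper's body presses on something with over 40 N, if the wrist force passes 120 N, or if a joint passes its speed limit or range.

## Robot

A 6-joint arm with a two-finger parallel gripper is mounted at the origin on a cart in front of the work surface, level with it; the furniture and walls round the work are solid. World frame = base frame: x ahead of the robot, y to its left, z up, the work surface at z = 0. Lengths are in mm, angles in rad, forces in N, time in s.
With the tool pointing down it reaches from about 425 to 1125 mm from the base axis. Payload 14.9 kg.
Tool frame: the origin (TCP) lies between the finger pads; the fingertips stand 22 mm ahead of it and the grasp point (between the pads) lies 3 mm ahead of it (bot.tip_reach is the distance from the TCP to the fingertips, in mm); z points along the fingers, x is the direction in which the jaws open and shut, and the axes are right-handed (so a half turn about z gives the same grasp; the last joint's range is limited). The gripper opens to 91 mm and grips with 3 to 60 N. Pads are 32 mm wide; open, the fingers measure 118 mm over their backs; the gripper's body (76 mm by 178 mm) begins 60 mm behind the grasp point.
Start: joints at [-1.134, 0.379, 1.734, -0, 1.028, -0.033], TCP at [316.894, -624.177, 235.932] pointing down, gripper open.
Joint ranges: [-2.77, 2.77], [-0.74, 2.19], [0, 2.66], [-1.06, 4.2], [0.31, 2.87], [-3.08, 3.08]. Speed limits (rad/s): [1.89, 1.89, 2.39, 3.14, 3.14, 3.14].

## Interface

Orientations are given as a unit quaternion [w, x, y, z].
In Python, from bench import monitor, cams, bot, finder gives the robot as it stands.
- The arm moves only by the shell command python3 -m inch 'ROWS' [FORCE]. ROWS is a JSON object of lists of equal length, an entry for each row: "fingers": the opening, from -1 (shut) to 1 (fully open), so that 0 is half open; "translation": the shift along the tool's x, y, z in mm, a list of three; "rotation": the turn, a rotation vector about the tool's x, y, z in degrees, a list of three. A call has 1 to 5 rows; each row is the pose to reach, as a shift and turn from the pose commanded when the call began, along the tool's axes at that moment; what a row does not reach only later rows make up. A row lasts 1/12 s, in which the tool goes at most 41.7 mm and 7.16 degrees, less where a joint would pass 70% of its speed; a pose out of reach is approached as far as the arm can. A call with a gripper value outside its range is refused whole. The fingers move at their own pace and stop on an object; FORCE is the grip in N (left out, the last holds). Time passes only in rows, so rows that repeat a pose let the fingers close. It gives the time, the measured TCP pose, the force and the opening at its end, in the units of the state.
- monitor.get_obs(): the state, without advancing time (a new reading comes with each control period).
- cams.read_camera(name): name is "side" or "top" or "wrist"; returns the picture (480x640x3 uint8, red, green, blue); there is no depth.
- cams.calibration(name): a dict with "fx", "fy", "cx", "cy" (pixels), "distortion" ([k1, k2, p1, p2, k3] as OpenCV has them; the pictures are not rectified), "camera_from_world" (4x4, takes a point from world to camera coordinates). Camera axes: x right, y down, z forward; pixel columns grow to the right and rows downward; lengths in mm; the calibration is good to about 2 mm. A picture is of the moment at which its call begins: read the wrist's pose just before it. calibration takes no time and is no camera call; for the wrist camera it gives the pose at the moment of the call.
- bot.close_job(): hands the job in, once; it reports no verdict.
Trained networks look in the newest picture that a camera, given by its name, has taken for a name from the list of things; names that differ only in an ending like _2 or _b are one class to them, and where a whole thing is asked for, a point or a joint stands for the part that bears it (a point fixed in the world has none). Each returns a list of dicts, best first, with "conf" (0 to 1); they miss things now and then, are a little off and sometimes report something else, mostly with a low value. They report only what shows in the picture. A call takes as long as a camera call. They do not tell look-alikes from the thing itself.
- finder.regions_of(camera, name): "region" (480x640 bool, what is visible of it) and "extent" ([left, top, right, bottom] in pixels, round what is visible of it).
The state is a dict: "clock": time; "joint_positions": joint angles; "dq": joint speeds; "joint_torque": joint torques, N m; "eef_pos": TCP position; "ee_rot": TCP orientation; "ft_force": force on the tool from outside, world axes, zero at the start; "wrist_torque": the same for the moment, N m; "finger_gap": finger opening in mm.
Only numpy, scipy, OpenCV 4.12 (cv2) and the standard library are available. Lean on these libraries where they do the work, as an engineer would, in place of code of your own. Each camera call takes 0.05 s, during which the arm holds its last target.

## Working session

There is one attempt and no reset: what is moved stays moved. The work goes in short steps, Python scripts to look and compute and a shell command to move; the robot and the scene stay as the last step left them, time stands still between calls to the robot, and variables do not carry over. Pictures are saved under pics/ and viewed, and the job is handed in when it is done.

```bash
ls; mkdir -p pics
python3 - <<'E'
from bench import monitor,cams,bot,finder
import cv2,numpy as np
print(monitor.get_obs())
for n in ("side","top"):
    im=cams.read_camera(n); cv2.imwrite(f"pics/{n}0.png",im[:,:,::-1])
    c=cams.calibration(n); print(n,{k:np.round(v,3).tolist() for k,v in c.items()})
    for t in ("hook_rack_mid","plain_rack_mid","rail_lip","hook_tip"):
        try:
            for r in finder.regions_of(n,t)[:4]: print(t,round(r["conf"],2),r["extent"])
        except Exception as e: print(t,e)
print(monitor.get_obs()["clock"])
E
```

```text
pics
{'clock': 0.0, 'joint_positions': array([-1.13427211e+00,  3.79383193e-01,  1.73476355e+00, -7.59672334e-06,
        1.02848640e+00, -3.33218399e-02]), 'dq': array([ 0.00093013, -0.00116836,  0.00108334,  0.00153295, -0.00132094,
        0.00105069]), 'joint_torque': array([-3.63666222e-03, -7.63731909e+01, -4.34372520e+01,  6.50190236e-02,
        4.24324488e-02, -7.16986483e-05]), 'eef_pos': array([ 316.75263111, -623.8319993 ,  235.31451419]), 'ee_rot': array([-2.84043075e-04,  8.52276989e-01, -5.23090493e-01, -4.35872193e-04]), 'ft_force': array([ 0.96467237, -0.36785443, -0.05856102]), 'wrist_torque': array([-0.02565783,  0.01654936,  0.02473606]), 'finger_gap': 91.13047943844181}
side {'fx': 467.327, 'fy': 467.327, 'cx': 314.014, 'cy': 243.115, 'distortion': [-0.05, 0.0, 0.0, 0.0, 0.0], 'camera_from_world': [[0.999, 0.034, -0.016, -605.504], [0.005, -0.52, -0.854, 20.969], [-0.037, 0.854, -0.52, 1027.285], [0.0, 0.0, 0.0, 1.0]]}
hook_rack_mid 0.57 [215.3, 231.4, 254.8, 308.5]
plain_rack_mid 0.58 [245.6, 172.9, 269.4, 242.1]
rail_lip 0.59 [320.8, 190.5, 338.5, 290.1]
hook_tip 0.69 [321.0, 191.9, 339.4, 292.7]
hook_tip 0.58 [214.1, 233.0, 257.1, 310.6]
top {'fx': 455.786, 'fy': 455.786, 'cx': 326.429, 'cy': 239.257, 'distortion': [0.038, 0.0, 0.0, 0.0, 0.0], 'camera_from_world': [[-0.029, -1.0, -0.001, -84.522], [-0.988, 0.029, -0.154, 645.163], [0.154, -0.004, -0.988, 965.413], [0.0, 0.0, 0.0, 1.0]]}
hook_rack_mid 0.71 [332.3, 301.7, 369.2, 336.4]
hook_rack_mid 0.62 [407.5, 150.5, 451.9, 188.7]
plain_rack_mid 0.79 [202.6, 306.8, 255.2, 329.8]
rail_lip 0.74 [248.3, 216.4, 339.7, 256.8]
hook_tip 0.87 [333.3, 300.3, 370.7, 334.6]
0.5
```

View pics/side0.png

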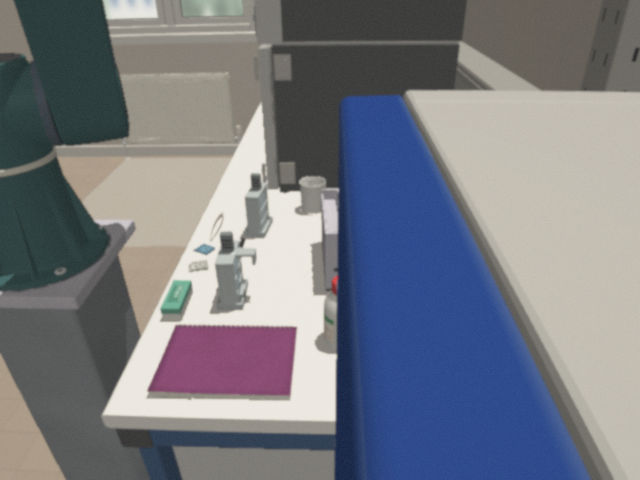

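View pics/top0.png

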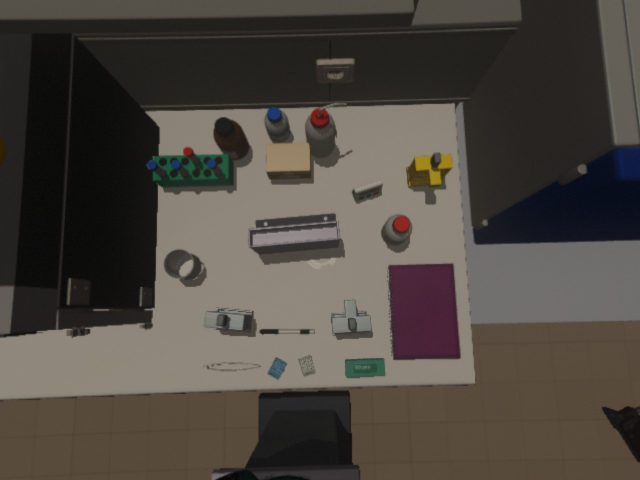

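Run:
```python
import cv2
t=cv2.imread("pics/top0.png"); s=cv2.imread("pics/side0.png")
a=cv2.resize(t[200:350,190:390],(800,600),interpolation=cv2.INTER_CUBIC)
cv2.imwrite("pics/top0c.png",a)
cv2.imwrite("pics/side0c.png",cv2.resize(s[165:315,190:390],(800,600),interpolation=cv2.INTER_CUBIC))
```

```text
(no output)
```

View pics/top0c.png

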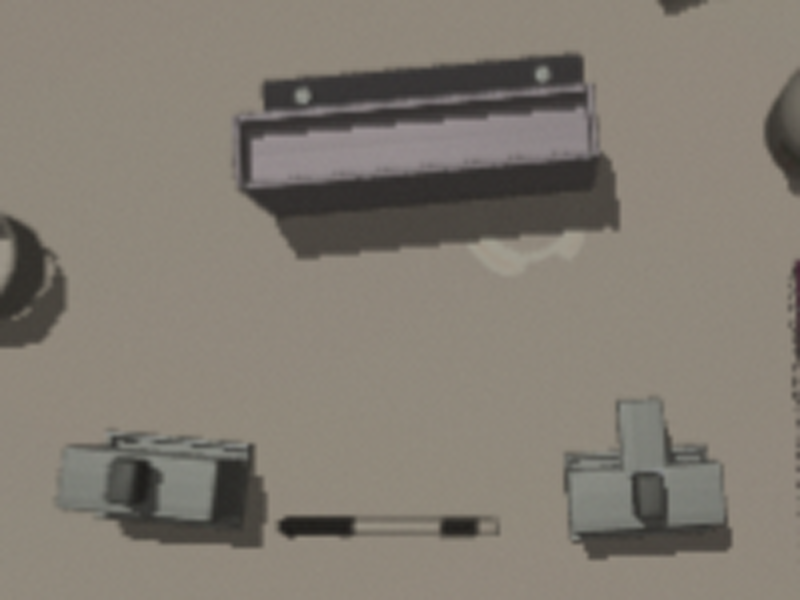

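View pics/side0c.png

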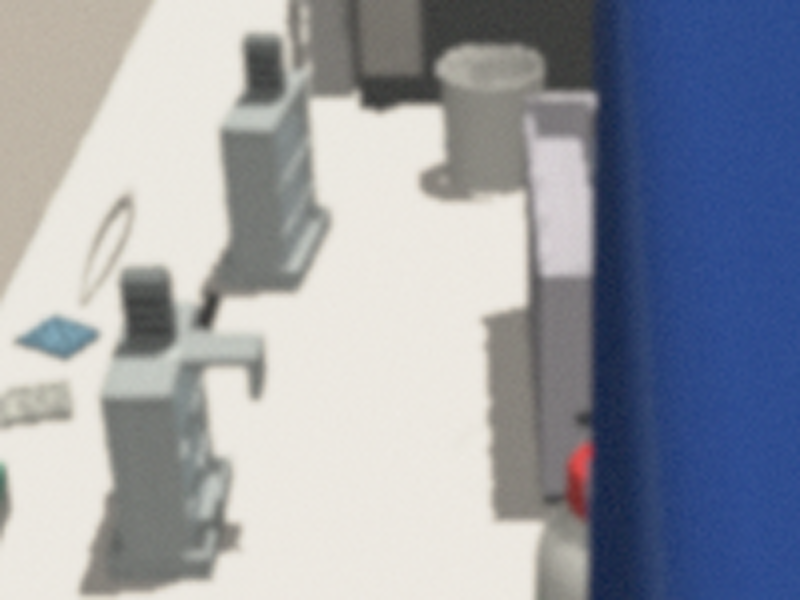

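The top picture shows the hooked rack at about (350,320) with its hook pointing up the image. The plain rack is at (229,320), the rail at (294,236), and the yellow look-alike at (430,170). Next I turn the feature pixels into positions.

```bash
cat > h.py <<'E'
from bench import monitor,cams,bot,finder
import cv2,numpy as np
def ray(cal,px,z):
    K=np.array([[cal["fx"],0,cal["cx"]],[0,cal["fy"],cal["cy"]],[0,0,1.]])
    u=cv2.undistortPoints(np.array([[px]],float),K,np.array(cal["distortion"],float))[0,0]
    T=np.array(cal["camera_from_world"]);R=T[:3,:3];t=T[:3,3]
    o=-R.T@t;d=R.T@np.array([u[0],u[1],1])
    return o+d*(z-o[2])/d[2]
def proj(cal,P):
    K=np.array([[cal["fx"],0,cal["cx"]],[0,cal["fy"],cal["cy"]],[0,0,1.]])
    T=np.array(cal["camera_from_world"])
    return cv2.projectPoints(np.array(P,float).reshape(-1,3),cv2.Rodrigues(T[:3,:3])[0],T[:3,3],K,np.array(cal["distortion"],float))[0][:,0]
E
python3 - <<'E'
from h import *
c=cams.calibration("top")
for n,(x,y),z in [("deckTL",(568,464),102),("deckTR",(722,460),102),("deckBR",(726,528),102),("deckBL",(573,540),102),
 ("armL",(617,402),102),("armR",(661,399),102),("tabTL",(634,473),140),("tabTR",(661,472),140),("tabBR",(664,523),140),("tabBL",(639,525),140),
 ("lipL",(242,188),119),("lipR",(600,155),119),("backL",(238,116),128),("backR",(594,88),128)]:
    print(n,np.round(ray(c,(190+(x+.0)/4,200+y/4),z)[:2],1))
E
```

```text
deckTL [ 474.3 -109.9]
deckTR [ 474.1 -189.1]
deckBR [ 439.9 -189.6]
deckBL [ 436.1 -111.3]
armL [ 505.1 -136.2]
armR [ 506. -159.]
tabTL [ 469.5 -141.9]
tabTR [ 469.6 -155.2]
tabBR [ 445.  -155.7]
tabBL [ 444.3 -143.4]
lipL [620.1  54.3]
lipR [ 631.9 -131.3]
backL [656.3  54.7]
backR [ 665.6 -129. ]
```

```bash
cat >> h.py <<'E'
from scipy.spatial.transform import Rotation as Rn
def to(target,yaw=None):
    """yaw: world direction (deg) of tool x, tool down; prints shift in tool axes"""
    o=monitor.get_obs();q=o["ee_rot"];R=Rn.from_quat([q[1],q[2],q[3],q[0]])
    d=R.inv().apply(np.array(target)-o["eef_pos"]);print("pos",np.round(o["eef_pos"],1),"shift",np.round(d,1),"clock",o["clock"],"F",np.round(o["ft_force"],1),"gap",round(o["finger_gap"],1))
    if yaw is not None:
        a=np.radians(yaw);x=np.array([np.cos(a),np.sin(a),0]);z=np.array([0,0,-1.]);y=np.cross(z,x)
        print("rotvec",np.round((R.inv()*Rn.from_matrix(np.c_[x,y,z])).as_rotvec(degrees=True),2))
E
python3 -m inch '{"fingers":[1,1,1,1,1],"translation":[[-28,-27,-4],[-57,-54,-8],[-86,-81,-12],[-115,-109,-16],[-143,-135,-20]],"rotation":[[0,0,5],[0,0,10],[0,0,15],[0,0,20],[0,0,25.4]]}'
python3 -c "
from h import *
to([457,-149,250],-88.5)"
```

```text
clock: 0.92
eef_pos: [372.7, -433.7, 256.0]
ee_rot: [-0.0, 0.715, -0.699, -0.0]
ft_force: [-0.0, 0.1, 0.4]
finger_gap: 91.3
pos [ 372.7 -433.7  256. ] shift [-282.7  -90.6    6.1] clock 0.9167 F [-0.   0.1  0.4] gap 91.3
rotvec [-0.    0.   -0.24]
```

```bash
python3 -m inch '{"fingers":[0.5,0.5,0.5,0.5,0.5],"translation":[[-36,-12,0],[-72,-24,0],[-109,-36,0],[-146,-47,0],[-180,-58,0]],"rotation":[[0,0,0],[0,0,0],[0,0,0],[0,0,0],[0,0,0]]}'
python3 -m inch '{"fingers":[0.2,0.2,0.2,0.2,0.2],"translation":[[-34,-11,2],[-68,-22,4],[-102,-32,6],[-102,-32,6],[-102,-32,6]],"rotation":[[0,0,0],[0,0,0],[0,0,0],[0,0,0],[0,0,0]]}'
python3 - <<'E'
from h import *
to([457,-149,250],-88.5)
c=cams.calibration("wrist");im=cams.read_camera("wrist");cv2.imwrite("pics/w1.png",im[:,:,::-1])
import pickle;pickle.dump(c,open("w1.pkl","wb"))
print(np.round(c["camera_from_world"],3),c["fx"],c["cx"],c["cy"],c["distortion"])
a=np.radians(1.5);M=np.array([455,-149,70])
P=[]
for l in [(50,12,32),(50,-12,32),(24,40,32),(24,-40,32),(-24,-40,32),(-24,40,32),(13,7,70),(13,-7,70),(-9,-7,70),(-9,7,70)]:
    P.append(M+[np.cos(a)*l[0]-np.sin(a)*l[1],np.sin(a)*l[0]+np.cos(a)*l[1],l[2]])
p=proj(c,P);print(np.round(p,1).tolist())
b=im[:,:,::-1].copy()
for q in p: cv2.drawMarker(b,tuple(int(v) for v in q),(0,0,255),0,10,1)
cv2.imwrite("pics/w1m.png",b)
E
```

```text
clock: 1.33
eef_pos: [425.8, -252.1, 256.1]
ee_rot: [-0.0, 0.716, -0.698, 0.0]
ft_force: [1.0, -0.7, 0.3]
finger_gap: 68.2
clock: 1.75
eef_pos: [455.3, -149.9, 250.0]
ee_rot: [-0.0, 0.717, -0.697, 0.0]
ft_force: [-0.0, -0.6, -0.5]
finger_gap: 54.7
pos [ 455.3 -149.9  250. ] shift [-0.9 -1.7 -0. ] clock 1.75 F [-0.  -0.6 -0.5] gap 54.7
rotvec [-0.01 -0.    0.19]
[[ 2.80000e-02 -1.00000e+00 -1.00000e-03 -1.62390e+02]
 [-9.58000e-01 -2.70000e-02  2.84000e-01  3.95558e+02]
 [-2.84000e-01 -7.00000e-03 -9.59000e-01  5.33779e+02]
 [ 0.00000e+00  0.00000e+00  0.00000e+00  1.00000e+00]] 385.52761857319666 316.9898808288573 243.28034827262164 [-0.01545426  0.          0.          0.          0.        ]
[[300.5, 170.5], [332.0, 170.5], [265.0, 204.1], [367.4, 204.3], [365.1, 262.3], [267.1, 262.1], [305.9, 230.0], [326.1, 230.0], [325.8, 260.0], [306.1, 260.0]]
```

View pics/w1m.png

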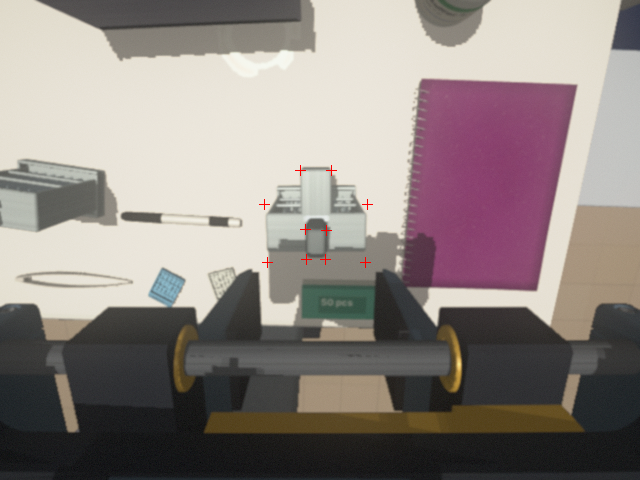

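Run:
```python
import cv2
b=cv2.imread("pics/w1.png")
cv2.imwrite("pics/w1c.png",cv2.resize(b[155:275,240:400],(800,600),interpolation=cv2.INTER_CUBIC))
```

```text
(no output)
```

View pics/w1c.png

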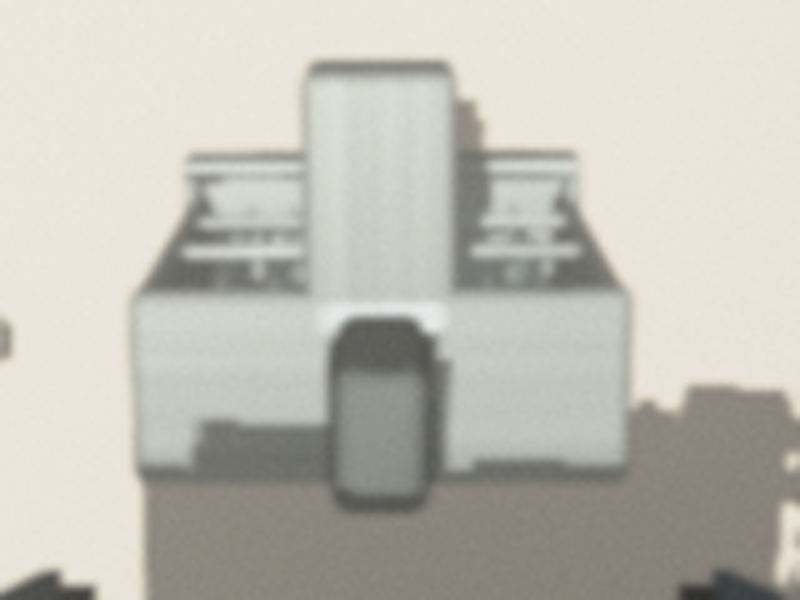

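Run:
```python
from h import *
import pickle;c=pickle.load(open("w1.pkl","rb"))
for n,(x,y),z in [("deckTL",(135,293),102),("deckTR",(627,291),102),("deckBR",(628,472),102),("deckBL",(137,472),102),
 ("armL",(306,66),102),("armR",(451,65),102),("tabTL",(335,368),140),("tabTR",(427,368),140),("tabBR",(425,505),140),("tabBL",(336,505),140)]:
    print(n,np.round(ray(c,(240+(x)/5,155+y/5),z)[:2],1))
```

```text
deckTL [ 470.4 -109.9]
deckTR [ 472.9 -187.3]
deckBR [ 443.1 -189.3]
deckBL [ 440.9 -110. ]
armL [ 506.4 -136.2]
armR [ 507.2 -158.3]
tabTL [ 468.8 -142.4]
tabTR [ 469.2 -155.2]
tabBR [ 449.2 -155.6]
tabBL [ 448.8 -143. ]
```

```bash
python3 -m inch '{"fingers":[0.2,0.2,0.2,0.2,0.2],"translation":[[-0.8,-3.7,28],[-0.8,-3.7,56],[-0.8,-3.7,84],[-0.8,-3.7,108],[-0.8,-3.7,121]],"rotation":[[0,0,0],[0,0,0],[0,0,0],[0,0,0],[0,0,0]]}'
python3 -m inch '{"fingers":[-0.3,-0.6,-0.8,-1,-1],"translation":[[0,0,0],[0,0,0],[0,0,0],[0,0,0],[0,0,0]],"rotation":[[0,0,0],[0,0,0],[0,0,0],[0,0,0],[0,0,0]]}' 35
python3 -m inch '{"fingers":[-1,-1,-1,-1,-1],"translation":[[0,0,0],[0,0,0],[0,0,0],[0,0,0],[0,0,0]],"rotation":[[0,0,0],[0,0,0],[0,0,0],[0,0,0],[0,0,0]]}' 40
```

```text
clock: 2.22
eef_pos: [457.3, -151.2, 126.5]
ee_rot: [0.001, 0.716, -0.698, -0.001]
ft_force: [-0.3, -0.1, -0.6]
finger_gap: 54.5
clock: 2.63
eef_pos: [459.3, -150.8, 130.0]
ee_rot: [-0.0, 0.716, -0.698, 0.001]
ft_force: [0.8, -0.9, 0.1]
finger_gap: 24.2
clock: 3.05
eef_pos: [458.9, -150.3, 129.2]
ee_rot: [-0.0, 0.716, -0.698, 0.0]
ft_force: [-0.8, 0.2, 6.4]
finger_gap: 13.9
```

```bash
python3 -m inch '{"fingers":[-1,-1,-1,-1,-1],"translation":[[0,0,-15],[0,0,-35],[0,0,-60],[0,0,-80],[0,0,-90]],"rotation":[[0,0,0],[0,0,0],[0,0,0],[0,0,0],[0,0,0]]}' 
python3 -m inch '{"fingers":[-1,-1,-1],"translation":[[0,0,0],[0,0,0],[0,0,0]],"rotation":[[0,0,0.5],[0,0,0],[0,0,0]]}'
python3 - <<'E'
from h import *
to([600,-40,220],-86.7)
for n in ("wrist","top","side"):
    c=cams.calibration(n);im=cams.read_camera(n);cv2.imwrite(f"pics/{n}2.png",im[:,:,::-1])
    import pickle;pickle.dump((c,im),open(f"{n}2.pkl","wb"))
w=cv2.imread("pics/wrist2.png")
s=cv2.imread("pics/side2.png")[120:330,190:390];t=cv2.imread("pics/top2.png")[190:350,220:390]
cv2.imwrite("pics/m2.png",np.hstack([cv2.resize(s,(400,420)),cv2.resize(t,(400,420))]))
E
```

```text
clock: 3.47
eef_pos: [459.4, -150.6, 221.1]
ee_rot: [-0.0, 0.716, -0.698, 0.001]
ft_force: [0.2, 0.8, -2.5]
finger_gap: 13.7
clock: 3.72
eef_pos: [458.0, -150.1, 217.6]
ee_rot: [0.0, 0.717, -0.697, -0.001]
ft_force: [0.6, 0.5, -2.5]
finger_gap: 13.8
pos [ 458.  -150.1  217.6] shift [-106.2 -144.9   -2.6] clock 3.7167 F [ 0.6  0.5 -2.5] gap 13.8
rotvec [ 0.09  0.04 -1.74]
```

View pics/wrist2.png

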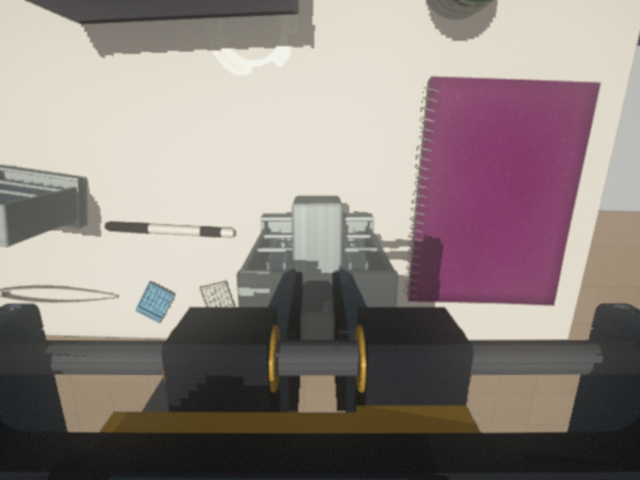

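View pics/m2.png

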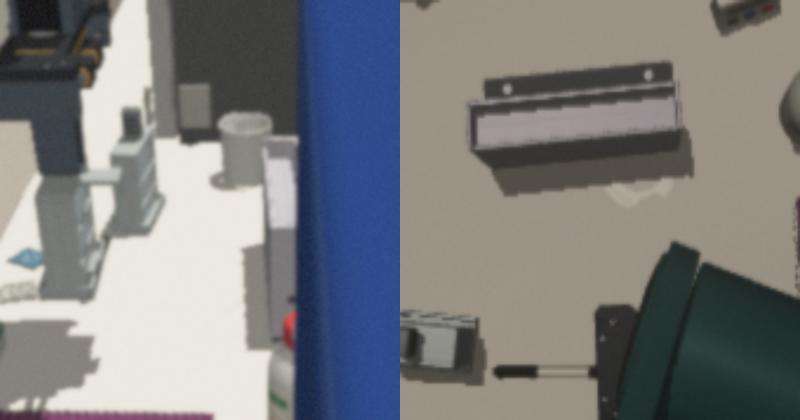

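```bash
python3 -m inch '{"fingers":[-1,-1,-1,-1,-1],"translation":[[-10,-12,0],[-25,-30,0],[-43,-50,0],[-61,-70,0],[-78,-90,0]],"rotation":[[0,0,0],[0,0,-0.5],[0,0,-1],[0,0,-1.6],[0,0,-1.6]]}' 
python3 -m inch '{"fingers":[-1,-1,-1,-1,-1],"translation":[[-13,-15,0],[-23,-27,0],[-29,-35,0],[-29,-35,0],[-29,-35,0]],"rotation":[[0,0,0],[0,0,0],[0,0,0],[0,0,0],[0,0,0]]}'
cat > look.py <<'E'
from h import *
import sys,pickle
k=sys.argv[1]
to([596,-40,219],-86.7)
for n in ("wrist","top","side"):
    c=cams.calibration(n);im=cams.read_camera(n);cv2.imwrite(f"pics/{n}{k}.png",im[:,:,::-1])
    pickle.dump((c,im),open(f"{n}{k}.pkl","wb"))
s=cv2.imread(f"pics/side{k}.png")[110:320,220:420];t=cv2.imread(f"pics/top{k}.png")[190:350,220:390]
cv2.imwrite(f"pics/m{k}.png",np.hstack([cv2.resize(s,(400,420)),cv2.resize(t,(400,420))]))
E
python3 look.py 3
```

```text
clock: 4.28
eef_pos: [547.1, -69.0, 218.1]
ee_rot: [0.0, 0.726, -0.687, -0.0]
ft_force: [1.1, -0.7, -1.8]
finger_gap: 13.6
clock: 4.7
eef_pos: [579.6, -39.3, 218.5]
ee_rot: [0.0, 0.726, -0.687, -0.0]
ft_force: [0.0, 0.7, -2.0]
finger_gap: 13.5
pos [579.6 -39.3 218.5] shift [  1.6 -16.3  -0.5] clock 4.7 F [ 0.   0.7 -2. ] gap 13.5
rotvec [ 0.05  0.   -0.16]
```

View pics/wrist3.png

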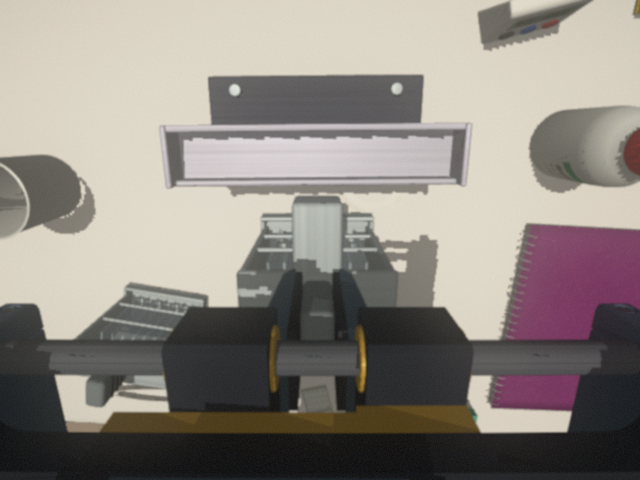

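View pics/m3.png

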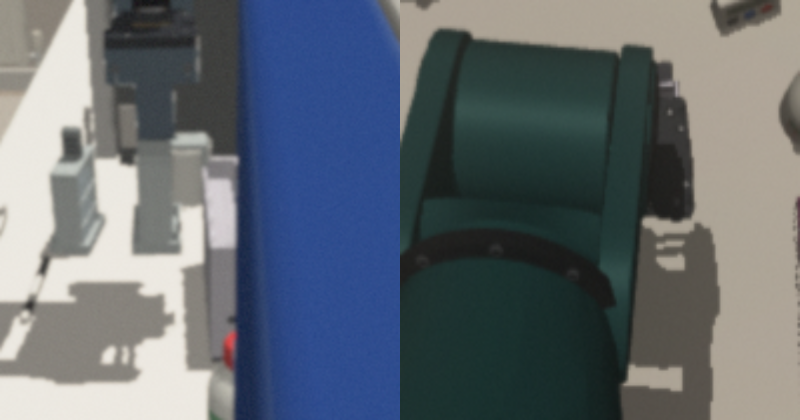

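The wrist picture shows the hook arm's end at about rows 196–198, columns 293–342. The rail lies square to it, with the lip at about row 183, columns 170–467. I'll measure both.

Run:
```python
import cv2
b=cv2.imread("pics/wrist3.png")
cv2.imwrite("pics/w3c.png",cv2.resize(b[110:230,150:310],(800,600),interpolation=cv2.INTER_CUBIC))
cv2.imwrite("pics/w3d.png",cv2.resize(b[110:230,320:480],(800,600),interpolation=cv2.INTER_CUBIC))
```

```text
(no output)
```

View pics/w3c.png

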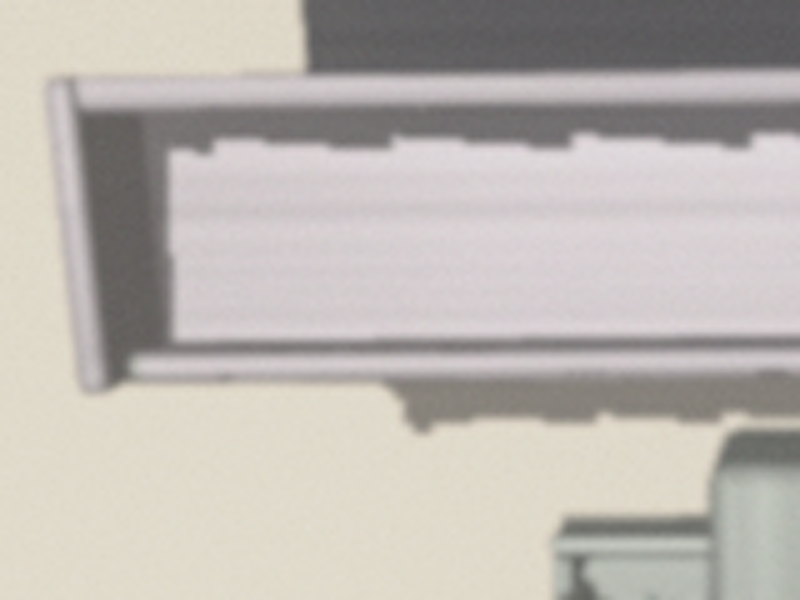

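View pics/w3d.png

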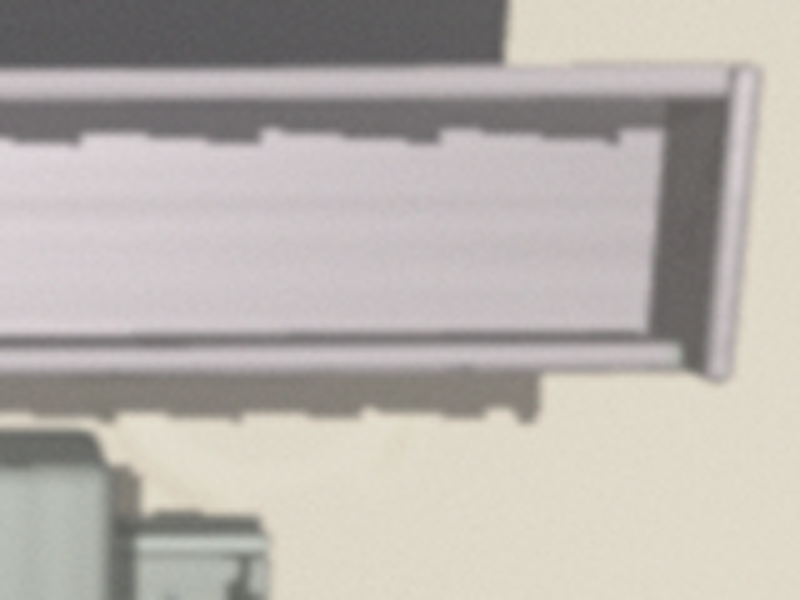

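Run:
```python
from h import *
import pickle;c,_=pickle.load(open("wrist3.pkl","rb"))
for n,p,z in [("lipL",(176,182.6),119),("lipR",(456,180.8),119),("chL",(150+93/5,110+385/5),128),("chR",(320+718/5,110+376/5),128),("backL",(165,128.2),128),("backR",(468,126.2),128),("armL",(293,203),191.5),("armR",(341.5,203),191.5),("tipL",(294.5,197.3),167.5),("tipR",(339,197.3),167.5)]:
    print(n,np.round(ray(c,p,z)[:2],1))
```

```text
lipL [621.6  54.2]
lipR [ 632.4 -125.8]
chL [620.   55.7]
chR [ 630.9 -127.7]
backL [655.2  56. ]
backR [ 666.  -124.7]
armL [626.  -25.5]
armR [627.2 -48. ]
tipL [624.5 -24.9]
tipR [625.8 -48.2]
```

```bash
python3 -m inch '{"fingers":[-1,-1,-1,-1,-1],"translation":[[0,-6,0],[0,-12,0],[0,-17,0],[0,-17,0],[0,-17,8]],"rotation":[[0,0,0],[0,0,0],[0,0,0],[0,0,0],[0,0,0]]}' 
python3 -m inch '{"fingers":[-1,-1,-1,-1,-1],"translation":[[0,0,8],[0,0,17],[0,0,25],[0,0,30],[0,0,30]],"rotation":[[0,0,0],[0,0,0],[0,0,0],[0,0,0],[0,0,0]]}' 
python3 look.py 4
```

```text
clock: 5.27
eef_pos: [598.0, -38.4, 211.9]
ee_rot: [-0.001, 0.726, -0.688, 0.001]
ft_force: [0.9, -0.6, -2.2]
finger_gap: 13.3
clock: 5.68
eef_pos: [596.1, -38.2, 179.2]
ee_rot: [0.001, 0.726, -0.688, -0.001]
ft_force: [-0.4, -0.5, -2.3]
finger_gap: 13.8
pos [596.1 -38.2 179.2] shift [  1.8   0.3 -39.8] clock 5.6833 F [-0.4 -0.5 -2.3] gap 13.8
rotvec [ 0.13  0.02 -0.18]
```

View pics/wrist4.png

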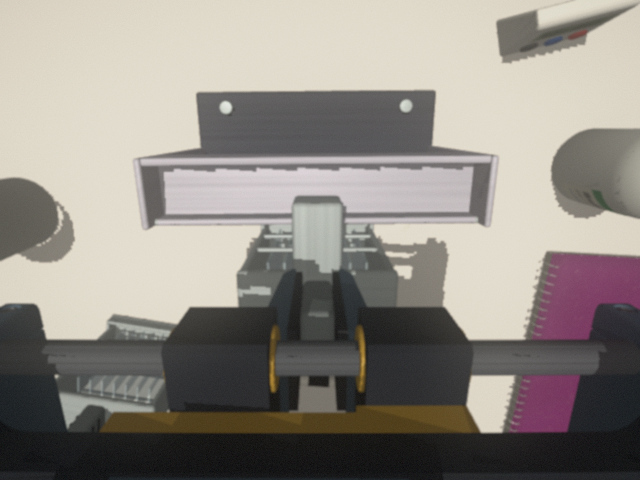

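View pics/m4.png

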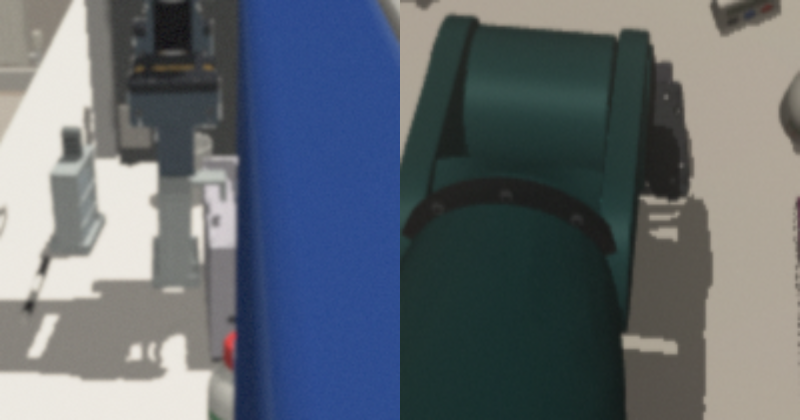

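Run:
```python
from h import *
import pickle;c,im=pickle.load(open("wrist4.pkl","rb"))
b=im[150:270,240:400,::-1].copy()
cv2.imwrite("pics/w4c.png",cv2.resize(b,(800,600),interpolation=cv2.INTER_CUBIC))
for n,p,z in [("lipL",(240,221),119),("lipR",(390,221),119),("armL",(293,203),152),("armR",(341.5,203),152)]:
    print(n,np.round(ray(c,p,z)[:2],1))
```

```text
lipL [624.4   6.6]
lipR [628.9 -77. ]
armL [642.4 -24.4]
armR [643.6 -46.8]
```

View pics/w4c.png

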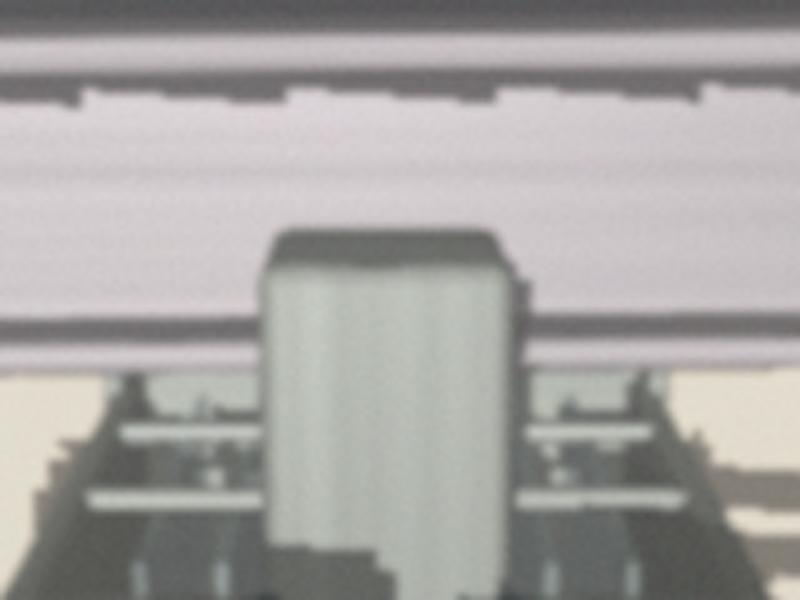

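Arm end is 16 mm past the lip, as wanted. I'll lower it now, watching the force.

```bash
python3 -m inch '{"fingers":[-1,-1,-1,-1,-1],"translation":[[0,0,5],[0,0,10],[0,0,15],[0,0,18],[0,0,18]],"rotation":[[0,0,0],[0,0,0],[0,0,0],[0,0,0],[0,0,0]]}' 
python3 -m inch '{"fingers":[-1,-1,-1,-1],"translation":[[0,0,1],[0,0,2],[0,0,3.5],[0,0,3.5]],"rotation":[[0,0,0],[0,0,0],[0,0,0],[0,0,0]]}'
```

```text
clock: 6.25
eef_pos: [596.5, -38.2, 162.0]
ee_rot: [0.0, 0.726, -0.688, -0.001]
ft_force: [-0.1, -0.8, -2.2]
finger_gap: 13.6
clock: 6.58
eef_pos: [596.9, -38.2, 159.3]
ee_rot: [0.0, 0.726, -0.688, -0.0]
ft_force: [-0.1, 0.2, -2.5]
finger_gap: 14.0
```

```bash
python3 -m inch '{"fingers":[-1,-1,-1,-1],"translation":[[0,0,1],[0,0,2],[0,0,2],[0,0,2]],"rotation":[[0,0,0],[0,0,0],[0,0,0],[0,0,0]]}' 
python3 -m inch '{"fingers":[-1,-1,-1],"translation":[[0,0,0.8],[0,0,0.8],[0,0,0.8]],"rotation":[[0,0,0],[0,0,0],[0,0,0]]}'
```

```text
clock: 6.92
eef_pos: [596.9, -38.2, 157.4]
ee_rot: [0.0, 0.726, -0.688, -0.0]
ft_force: [0.3, -0.2, -2.6]
finger_gap: 13.9
clock: 7.17
eef_pos: [596.9, -38.3, 156.6]
ee_rot: [0.0, 0.726, -0.688, -0.0]
ft_force: [0.7, 0.5, -2.3]
finger_gap: 14.0
```

```bash
python3 -m inch '{"fingers":[-1,-1,-1],"translation":[[0,0,1],[0,0,1],[0,0,1]],"rotation":[[0,0,0],[0,0,0],[0,0,0]]}' 
python3 -m inch '{"fingers":[-1,-1,-1],"translation":[[0,0,1],[0,0,1],[0,0,1]],"rotation":[[0,0,0],[0,0,0],[0,0,0]]}' 
python3 look.py 5
```

```text
clock: 7.42
eef_pos: [597.0, -38.2, 156.1]
ee_rot: [-0.0, 0.726, -0.688, 0.0]
ft_force: [-4.1, 0.1, 5.9]
finger_gap: 13.9
clock: 7.67
eef_pos: [596.9, -38.2, 155.6]
ee_rot: [0.0, 0.726, -0.688, -0.0]
ft_force: [-9.3, 0.2, 16.0]
finger_gap: 13.7
pos [596.9 -38.2 155.6] shift [  1.7   1.  -63.4] clock 7.6667 F [-9.3  0.2 16. ] gap 13.7
rotvec [ 0.03  0.   -0.18]
```

View pics/wrist5.png

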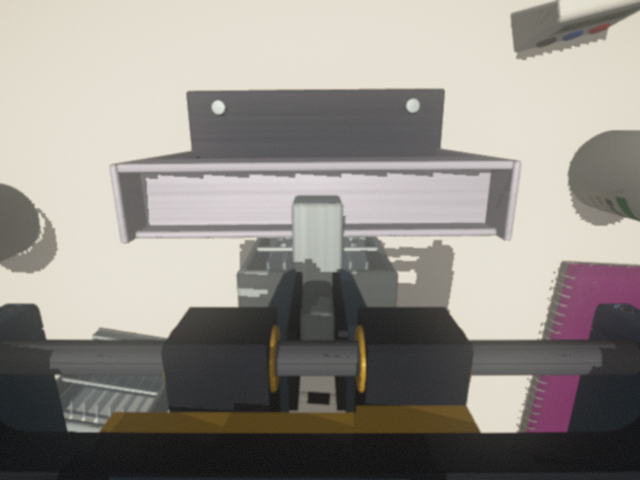

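```bash
python3 -m inch '{"fingers":[-1,-1,-0.6,-0.5,-0.4],"translation":[[0,0,-0.7],[0,0,-1],[0,0,-1],[0,0,-1],[0,0,-1]],"rotation":[[0,0,0],[0,0,0],[0,0,0],[0,0,0],[0,0,0]]}' 5
python3 -m inch '{"fingers":[-0.3,-0.2,-0.1,0,0],"translation":[[0,0,0],[0,0,0],[0,0,0],[0,0,0],[0,0,0]],"rotation":[[0,0,0],[0,0,0],[0,0,0],[0,0,0],[0,0,0]]}'
python3 look.py 6
```

```text
clock: 8.23
eef_pos: [597.1, -38.2, 155.6]
ee_rot: [-0.0, 0.726, -0.688, 0.0]
ft_force: [-0.0, -1.0, 0.8]
finger_gap: 26.3
clock: 8.65
eef_pos: [597.0, -38.2, 155.6]
ee_rot: [0.0, 0.726, -0.688, 0.0]
ft_force: [1.1, 0.3, -0.7]
finger_gap: 45.2
pos [597.  -38.2 155.6] shift [  1.7   1.  -63.4] clock 8.65 F [ 1.1  0.3 -0.7] gap 45.2
rotvec [ 0.   -0.   -0.18]
```

View pics/wrist6.png

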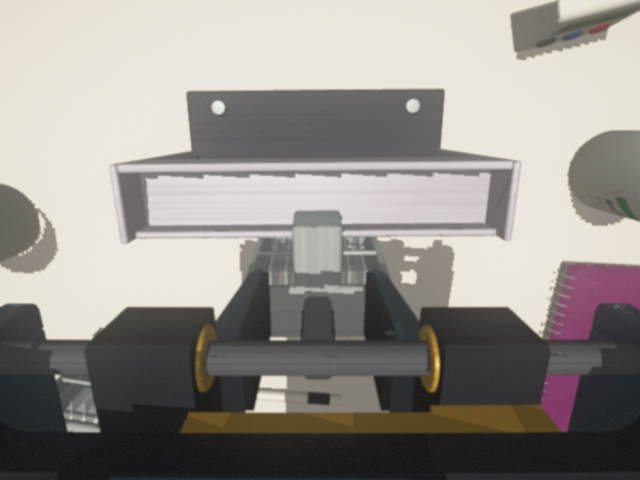

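View pics/m6.png

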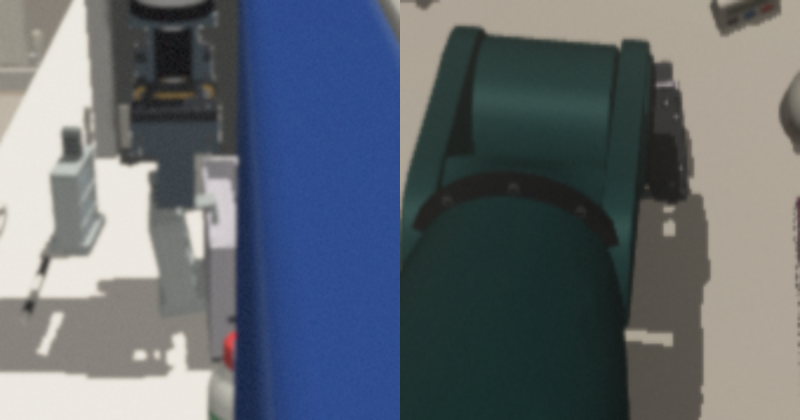

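The rack leans back on the skirt with its hook in the channel (arm end at row 212, over the channel). Next I lift the gripper clear and check.

```bash
python3 -m inch '{"fingers":[0,0,0,0,0],"translation":[[0,0,-10],[0,0,-25],[0,0,-45],[0,0,-70],[0,0,-100]],"rotation":[[0,0,0],[0,0,0],[0,0,0],[0,0,0],[0,0,0]]}'
python3 -m inch '{"fingers":[0,0,0,0,0],"translation":[[20,10,-10],[60,20,-15],[100,30,-20],[140,40,-20],[170,40,-20]],"rotation":[[0,0,0],[0,0,0],[0,0,0],[0,0,0],[0,0,0]]}'
python3 -m inch '{"fingers":[0,0,0,0,0],"translation":[[35,5,0],[70,10,0],[105,15,0],[140,20,0],[140,20,0]],"rotation":[[0,0,0],[0,0,0],[0,0,0],[0,0,0],[0,0,0]]}'
python3 look.py 7
```

```text
clock: 9.22
eef_pos: [596.2, -38.1, 256.4]
ee_rot: [0.001, 0.726, -0.688, -0.001]
ft_force: [0.3, 0.4, 0.4]
finger_gap: 45.5
clock: 9.63
eef_pos: [565.0, -212.7, 277.1]
ee_rot: [-0.0, 0.726, -0.688, 0.001]
ft_force: [0.8, 0.2, 0.6]
finger_gap: 45.7
clock: 10.05
eef_pos: [553.3, -356.0, 276.6]
ee_rot: [0.0, 0.725, -0.689, 0.001]
ft_force: [-0.2, -0.2, -0.7]
finger_gap: 45.9
pos [ 553.3 -356.   276.6] shift [-313.5  -58.9   57.1] clock 10.05 F [-0.2 -0.2 -0.7] gap 45.9
rotvec [-0.04 -0.09 -0.35]
```

View pics/m7.png

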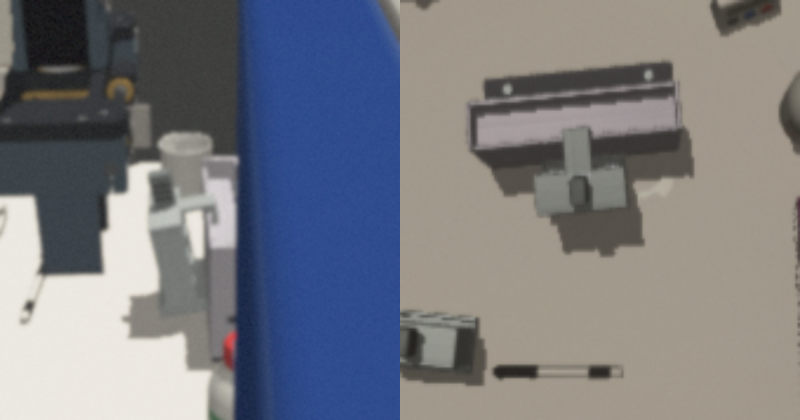

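View pics/wrist7.png

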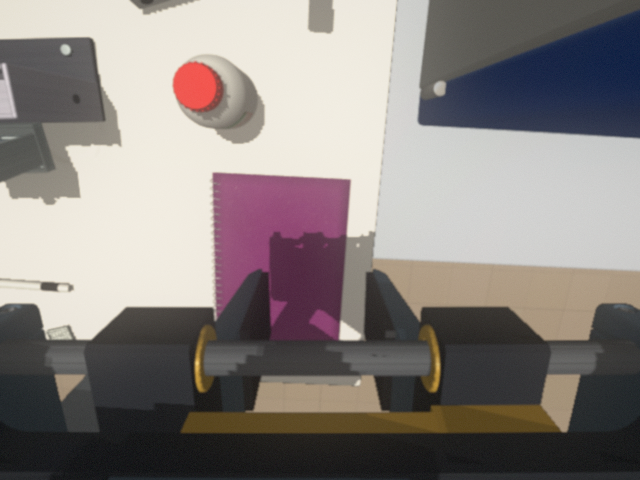

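The rack hangs from the lip, leaning, and the plain rack hasn't moved. One overlay check of the hung pose.

Run:
```python
from h import *
import pickle
from scipy.optimize import least_squares
ct,im=pickle.load(open("top7.pkl","rb"));cs,si=pickle.load(open("side7.pkl","rb"))
a=cv2.resize(im[225:285,265:325,::-1],(600,600),interpolation=cv2.INTER_CUBIC)
b=cv2.resize(si[180:280,270:350,::-1],(480,600),interpolation=cv2.INTER_CUBIC)
cv2.imwrite("pics/t7c.png",a)
L=[(50,12,32),(50,-12,32),(13,7,70),(13,-7,70),(-9,-7,70),(-9,7,70),(50,-12,8),(44,-12,8)]
yaw=np.radians(3.3)
def pts(tip,lean):
    R=Rn.from_euler("z",yaw).as_matrix()@Rn.from_euler("y",-lean,degrees=True).as_matrix()
    return [np.array(tip)+R@(np.array(l,float)-[47,0,8]) for l in L]
for d,col in ((10,(0,0,255)),):
    P=pts([627+7,-36,105],d)
    for q in proj(ct,P): cv2.drawMarker(a,(int((q[0]-265)*10),int((q[1]-225)*10)),col,0,16,2)
    for q in proj(cs,P): cv2.drawMarker(b,(int((q[0]-270)*6),int((q[1]-180)*6)),col,0,12,2)
cv2.imwrite("pics/o7.png",cv2.resize(np.hstack([a,b]),(800,444)))
```

```text
(no output)
```

View pics/o7.png

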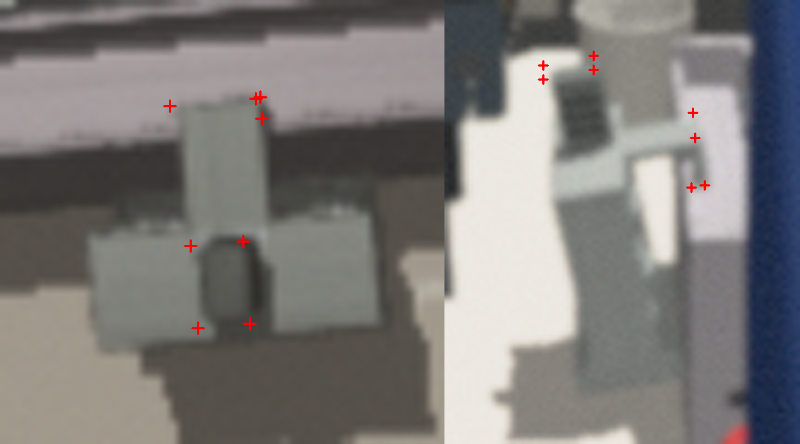

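Run:
```python
from h import *
import pickle
from scipy.optimize import least_squares
ct,im=pickle.load(open("top7.pkl","rb"));cs,si=pickle.load(open("side7.pkl","rb"))
b=cv2.resize(si[190:265,285:345,::-1],(480*1,600),interpolation=cv2.INTER_CUBIC)
T=[((50,12,32),(180,104)),((50,-12,32),(263,98)),((13,7,70),(207,242)),((13,-7,70),(250,240)),((-9,-7,70),(250,320)),((-9,7,70),(207,320))]
S=[((50,-12,32),(693,124)),((-9,-7,70),(553,80)),((13,-7,70),(603,72))]
def f(p):
    R=Rn.from_euler("z",p[4],degrees=True).as_matrix()@Rn.from_euler("y",-p[3],degrees=True).as_matrix()
    X=lambda l:np.array(p[:3])+R@(np.array(l,float)-[47,0,8])
    r=[]
    for l,u in T: r+=list(proj(ct,X(l))[0]-[265+u[0]/7.407,225+u[1]/7.407])
    for l,u in S: r+=list(proj(cs,X(l))[0]-[270+(u[0]-444.4)/4.444,180+u[1]/4.444])
    return np.array(r)
s=least_squares(f,[634,-38,105,10,3.3],loss="soft_l1");print(np.round(s.x,1),np.round(f(s.x),1))
J=s.jac;print(np.sqrt(np.diag(np.linalg.inv(J.T@J))))
P=[]
R=Rn.from_euler("z",s.x[4],degrees=True).as_matrix()@Rn.from_euler("y",-s.x[3],degrees=True).as_matrix()
for l in [(50,-12,32),(50,-12,8),(44,-12,8),(-9,-7,70),(13,-7,70)]:
    q=proj(cs,s.x[:3]+R@(np.array(l,float)-[47,0,8]))[0];cv2.drawMarker(b,(int((q[0]-285)*8),int((q[1]-190)*8)),(0,0,255),0,12,2)
cv2.imwrite("pics/s7f.png",b)
```

```text
[634.8 -38.1 105.7   9.5   3.4] [-0.4 -0.2  0.1 -0.4 -1.2 -0.2  0.1 -0.5  1.1 -0.2 -0.2  0.4  1.1  3.3
 -1.7 -0.2 -1.5 -0.5]
[2.06333265 1.4438387  2.98291188 2.58098621 1.86709111]
```

View pics/s7f.png

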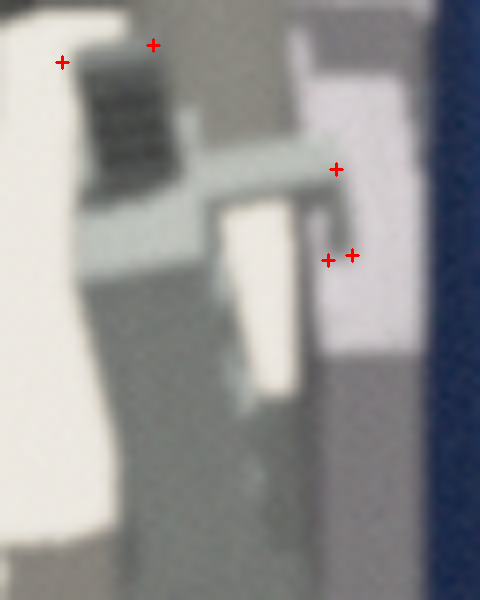

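```bash
python3 -c "
from h import *
print(bot.close_job())"
```

```text
the job is handed in; nothing more can be done
None
```

The hooked rack now hangs from the drip rail, and I handed the job in at about 10 s of the 43 s allowed. I gripped it by its tab, lifted the hook over the lip and lowered it until it touched at the predicted height. Contact force was about 16 N up and 9 N sideways. Then I let go and moved the gripper clear.

- **Hook:** a fit to the last top and side pictures puts the tooth tip about 8 mm behind the lip centre. It sits about 13 mm below the lip top, within about 1 mm of the channel floor, and about 2 mm off mid-length.
- **Lean:** the rack leans about 9.5°, with a limit of about 15°.
- **Robot and other rack:** the wrist force read about zero, so the robot was touching nothing. In the part of it visible in the last pictures, the plain rack stands where it did at the start; I did not measure its position again.

**Where the checks were weaker:** the fit is only good to about 2–3 mm and 2.6° (one side-view point was 3 px off). My first overlay, which assumed the pose, was a few mm off sideways and about 5 mm off in the side view. The fit removed most of that, and no check failed outright.

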